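Shut the key box and lock it with the gate lever

ROBOT

A 7-joint arm with a two-finger parallel gripper is mounted at the origin on the work surface. World frame = base frame: x ahead of the robot, y to its left, z up, the work surface at z = 0. Lengths are in m, angles in rad, forces in N, time in s.
With the tool pointing down it reaches from about 0.4 to 0.85 m from the base axis. Payload 10.4 kg.
Tool frame: the origin (TCP) lies midway between the tips of the shut fingers; the grasp point (between the pads) lies hold_point_z behind it (hold_point_z is the distance from the TCP to the grasp point, in m); z points along the fingers, y is the line along which they close (so a half turn about z gives the same grasp; the last joint's range is limited). The gripper opens to 87 mm and grips with 3 to 60 N. Pads are 19 mm wide; open, the fingers measure 117 mm over their backs; the gripper's body (75 mm by 190 mm) begins 51 mm behind the grasp point.
Start: joints at [-1.278, 0.332, -0.065, 1.46, 0.022, 1.35, -0.088], TCP at [0.194, 0.594, 0.223] pointing down, gripper open.
Joint ranges: [-2.6, 2.6], [-0.5, 2.12], [-1.47, 1.34], [0.16, 2.42], [-1.27, 4.41], [0.06, 2.06], [-2.6, 2.6]. Speed limits (rad/s): [2.22, 2.22, 2.79, 2.79, 3.14, 3.14, 3.14].

INTERFACE

Orientations are given as a unit quaternion [x, y, z, w].
In Python, from bench import * gives the robot as it stands. The module is installed in compiled form; this text tells all that it offers.
- The arm moves only by the tool drive_tool, never from a script. Its argument "increments" is a list of rows, each a list of 6 numbers: the shift along the tool's x, y, z scaled (see below), then the turn, a rotation vector about the tool's x, y, z scaled (see below). In form: [[dx, dy, dz, rx, ry, rz], ...]. A call has exactly 5 rows; each row is the pose to reach, as a shift and turn from the pose commanded when the call began, along the tool's axes at that moment; what a row does not reach only later rows make up. The controller multiplies each number of a shift by 300 mm and each number of a turn by pi/4 rad. A row lasts 1/12 s, in which the tool goes at most 41.7 mm and 7.16 degrees, less where a joint would pass 70% of its speed; a pose out of reach is approached as far as the arm can. A call with a number of a shift or a turn outside -1 to 1 is refused whole. A call with a gripper value outside its range is refused whole. "claw" is the closure, from 0 (fully open) to 1 (shut), set as the call begins (left out, the last holds). The fingers move at their own pace and stop on an object; "force" is the grip in N (left out, the last holds). Time passes only in rows, so rows that repeat a pose let the fingers close, or fill a call up. It gives the time, the measured TCP pose, the force, the opening and the grip force at its end, in the units of the state.
- read_state(): the state, without advancing time (a new reading comes with each control period).
- camera(name): name is "scene" or "top" or "wrist"; returns the picture (480x640x3 uint8, blue, green, red); there is no depth.
- get_calibration(name): a dict with "K" (3x3 intrinsics, pixels), "position" and "rotation" of the camera in the world. Camera axes: x right, y down, z forward; pixel columns grow to the right and rows downward; lengths in m; the calibration is good to about 2 mm. A picture is of the moment at which its call begins: read the wrist's pose just before it. get_calibration takes no time and is no camera call; for the wrist camera it gives the pose at the moment of the call.
- close_job(): hands the job in; it is judged then, once.
The state is a dict: "time": time; "joint_positions": joint angles; "joint_vel": joint speeds; "joint_torque": joint torques, N m; "ee_pos": TCP position; "eef_rot": TCP orientation; "ft_force": force on the tool from outside, world axes, zero at the start; "torque": the same for the moment, N m; "width": finger opening in m; "grip_force": force on a finger pad.
Only numpy, scipy, OpenCV 4.12 (cv2) and the standard library are available. Lean on these libraries where they do the work, as an engineer would, in place of code of your own. Each camera call takes 0.05 s, during which the arm holds its last target. There are 200 camera calls.

TASK

Push the raised flap of the bamboo key box fully shut. Then lock the box: push the knobbed lever through its H-shaped gate, across to the right-hand side and forward (away from the robot) until it is fully home in the third slot, the far right one. Only push with the fingers: do not pinch the knob between them, and leave the keys, the glass dish and the air freshener where they are.

Things in the scene. Friction and masses are not known exactly. Their poses are not given: they have to be found in the camera images.
- box: Fixed bamboo key box, 150 mm (its x) by 300 mm (its y) by 80 mm high. Origin: centre of its underside on the console top; x points to its far side (away from the robot at yaw 0), y to its left, z up. The left half (y 12 to 146 mm) is a compartment under the flap; the right half has a closed top 80 mm high that carries the gate plate. It does not move.
- gate_mid (a point): Centre of the H gate, on the upper face of the steel gate plate: 84 mm above the console and at x 0, y -80 mm of the box; axes as the box. The plate is 82 mm (x) by 80 mm (y) and 4 mm thick, lying on the box top. Its H: two slots along x, 14 mm wide and 42 mm long, with centre lines 13 mm left and right of this point, joined by a 14 mm wide passage along y through this point. First slot far left, second near left, third far right, fourth near right.
- knob_mid (a point): Centre of the lever's dark wooden knob, a rounded 28 mm cube on an 8 mm steel stem. The lever turns in all directions about a pivot 47 mm below gate_mid, the knob centre 105 mm from the pivot, so it stands 58 mm above the plate when upright and about 48 mm when fully in a slot. From the middle of the gate the knob goes about 36 mm forward or back and 34 mm left or right at the most.
- lever (a joint): Fore-and-aft lean of the lever, rad: 0 upright (in line with the cross passage), positive leaning to the far side (+x of the box), negative to the near side; stops at -0.35 and 0.35. It stays where it is left; about 1.2 N at the knob moves it. The lever can cross between left and right only within about 0.06 of 0; the plate's tongues, which have rounded ends, guide it through or, farther off, block it. It starts anywhere from -0.34 to 0.34.
- lever_side (a joint): Sideways lean of the lever, rad: positive leaning to the right (-y of the box), negative to the left; stops at -0.33 and 0.33. The left slots lie at about -0.28, the right slots at about 0.28 (0.22 to 0.33 within the slot). It stays where it is left; about 1.2 N at the knob moves it. It starts on the left side.
- flap (a joint): Opening of the bamboo flap, rad: 0 shut, growing as its near edge rises. It starts at 0.45 to 0.9 and stays where it is left; 1 to 3 N downwards on it closes it. Shut, its upper face is flush with the box top, 80 mm above the console. The hinge line runs along y at x 72 mm, z 76 mm of the box.
- flap_mid (a point): Middle of the upper face of the flap, a board 140 mm from hinge to near edge, 134 mm wide and 8 mm thick, with a 6 mm tab at the near edge. The flap's middle lies at y 78.5 mm of the box.
- flap_edge (a point): Middle of the near (free) edge of the flap's upper face, 142 mm from the hinge.
- dish: Loose turquoise glass dish, 110 mm across, 30 mm high, left of the box; origin at the centre of its underside. Leave alone.
- freshener: Loose white plastic air freshener, 44 by 60 mm, 94 mm high with its press button, right of the box; origin at the centre of its underside. Leave alone.
- key_a: Loose steel key, 58 mm long, 4 mm thick, on the console in front of the box; origin on its underside near the middle. Leave alone.
- key_b: A second loose steel key of the same size, in front of the box; origin likewise. Leave alone.

How it is judged:
On the way, in this order (a step that is already met when the one before it is completed fails the run):
1. the flap is pushed shut while the lever is still on the left side (value of joint flap below 0.05 rad and value of joint lever_side below 0 rad), for 0.1 s.
2. with the flap shut, the lever has crossed to the right side, not yet in the third slot (value of joint flap below 0.05 rad and value of joint lever_side above 0.12 rad and value of joint lever below 0.2 rad).
3. the lever is fully forward in the third slot (value of joint flap below 0.05 rad and value of joint lever above 0.28 rad and value of joint lever_side above 0.17 rad), for 0.1 s.
At the end, for the whole second after the job is handed in: The flap is shut (joint below 0.05 rad), the lever is at rest fully forward in the third, far right slot (lever above 0.28 rad, lever_side above 0.17 rad), and dish, freshener and keys lie within 15 mm of where they were (all of step 3 and velocity of joint lever between -0.05 and 0.05 rad/s and velocity of joint lever_side between -0.05 and 0.05 rad/s and velocity of joint flap between -0.05 and 0.05 rad/s and distance of each of dish, freshener, key_a, key_b from where it was at the start of the episode below 0.015 m); the robot touches nothing.
It fails at once if the knob is pinched: the fingers press on two opposite faces of it at once ((contact force between the fingers and lever_c1 above 0.5 N and contact force between the fingers and lever_c2 above 0.5 N) or (contact force between the fingers and lever_c3 above 0.5 N and contact force between the fingers and lever_c4 above 0.5 N)).
It fails at once if the dish, the freshener or a key is moved more than 15 mm or lifted (distance of any of dish, freshener, key_a, key_b from where it was at the start of the episode above 0.015 m).
It also fails if it takes over 64 s, if anything falls off the work surface, if the arm or the gripper's body presses on something with over 40 N, if the wrist force passes 120 N, or if a joint passes its speed limit or range.

## Working session

There is one attempt and no reset: what is moved stays moved. The work goes in short steps, Python scripts to look and compute and a tool call to move; the robot and the scene stay as the last step left them, time stands still between calls to the robot, and variables do not carry over. Pictures are saved under pics/ and viewed, at most 10 in all, crops included, and the job is handed in when it is done.

Besides the shell and the picture viewer there is one more tool, called as a command line: name --pt "numbers of a row" for each row, then --argument value for the rest. drive_tool: Moves the arm, as the interface text tells. Its arguments: {"type":"object","properties":{"increments":{"type":"array","items":{"type":"array","items":{"type":"number"}}},"claw":{"type":"number"},"force":{"type":"number"}},"required":["increments"]}

```bash
mkdir -p pics; python3 - <<'E'
from bench import *
import cv2
s=read_state();print(s)
for n in("scene","top"):
    cv2.imwrite(f"pics/{n}0.png",camera(n));c=get_calibration(n);print(n,c)
E
```

```text
{'time': 0.0, 'joint_positions': array([-1.2776084 ,  0.33286343, -0.06470378,  1.4609248 ,  0.02159704,
        1.34992271, -0.08853908]), 'joint_vel': array([ 0.00090923, -0.00039164, -0.00194185, -0.00214864,  0.00082015,
        0.00030454, -0.00017588]), 'joint_torque': array([-2.33155624e-04, -6.23278069e+01,  2.44907301e-02, -3.89888978e+01,
       -6.13534916e-02,  4.00989444e-02,  1.53819396e-04]), 'ee_pos': array([0.19398561, 0.59372457, 0.22176712]), 'eef_rot': array([ 1.57246337e-01,  9.87559154e-01, -7.06831791e-04, -8.08213771e-05]), 'ft_force': array([-1.34085732, -0.46884384,  0.44321892]), 'torque': array([ 0.03014707,  0.02568503, -0.00921154]), 'grip_force': 0.0, 'width': 0.08717915484193868}
scene {'K': array([[597.97006782,   0.        , 324.60965614],
       [  0.        , 597.97006782, 240.72401225],
       [  0.        ,   0.        ,   1.        ]]), 'position': array([ 0.96785716, -0.16997061,  0.92743043]), 'rotation': array([ 0.80446476,  0.53277313, -0.14808424, -0.21693385])}
top {'K': array([[473.29301459,   0.        , 327.28045887],
       [  0.        , 473.29301459, 233.70043682],
       [  0.        ,   0.        ,   1.        ]]), 'position': array([ 0.3745607 , -0.00331268,  0.81276225]), 'rotation': array([ 0.71807261, -0.68704563,  0.0745462 , -0.08235829])}
```

View pics/scene0.png

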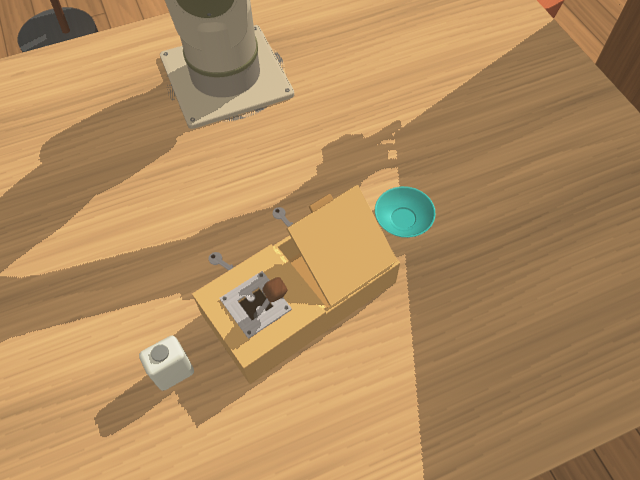

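View pics/top0.png

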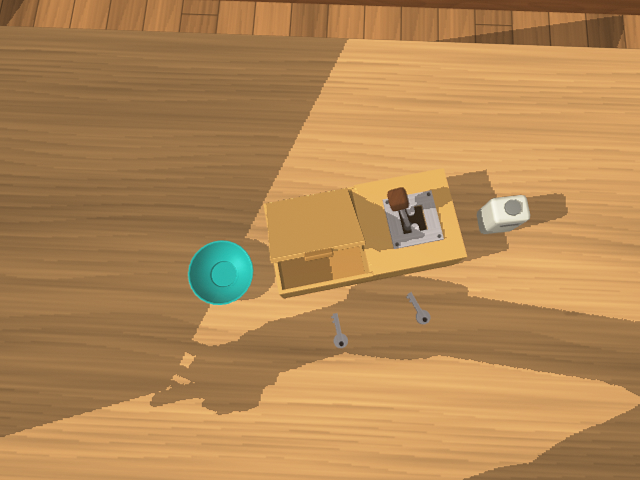

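The scene shows the box at centre with the flap raised (its free edge towards the robot) and the lever knob at about (275,289) in the scene view and (398,198) in the top view. The lever looks to be in the far left slot. I'll enlarge both views to pick points.

```bash
python3 - <<'E'
import cv2,numpy as np
t=cv2.imread("pics/top0.png")[160:310,255:475];s=cv2.imread("pics/scene0.png")[180:390,185:405]
t=cv2.resize(t,(800,545),interpolation=cv2.INTER_CUBIC)
s=cv2.resize(s,(628,600),interpolation=cv2.INTER_CUBIC)
cv2.imwrite("pics/tc.png",t);cv2.imwrite("pics/sc.png",s)
for n in("top","scene"):
    im=cv2.imread(f"pics/{n}0.png").astype(int);b,g,r=im[...,0],im[...,1],im[...,2]
    hsv=cv2.cvtColor(im.astype(np.uint8),cv2.COLOR_BGR2HSV)
    for nm,m in(("knob",(hsv[...,0]<13)&(hsv[...,1]>110)&(hsv[...,2]<150)),("plate",(hsv[...,1]<45)&(hsv[...,2]>110)&(hsv[...,2]<235)),("dish",(hsv[...,0]>80)&(hsv[...,0]<100)&(hsv[...,1]>100))):
        k,l,st,c=cv2.connectedComponentsWithStats(m.astype(np.uint8))
        for i in range(1,k):
            if 150<st[i,4]<6000: print(n,nm,st[i],c[i].round(1))
E
```

```text
top knob [388 188  19  21 269] [396.6 197.7]
top plate [ 383  191   61   58 1707] [414.5 221.7]
top plate [ 477  195   53   39 1248] [503.3 214.5]
top plate [407 293  23  31 229] [418.7 310.1]
top plate [332 313  16  35 231] [338.7 332.8]
top dish [ 188  241   65   64 3264] [220.2 272.3]
scene knob [ 50   0  20  33 251] [60.  15.5]
scene knob [267 278  20  18 230] [276.4 286.3]
scene plate [209 252  24  18 172] [218.9 260.5]
scene plate [ 220  272   71   66 1762] [253. 306.]
scene plate [ 139  336   55   54 1728] [165.7 363.5]
scene dish [ 375  187   60   50 2379] [404.6 211.5]
```

View pics/tc.png

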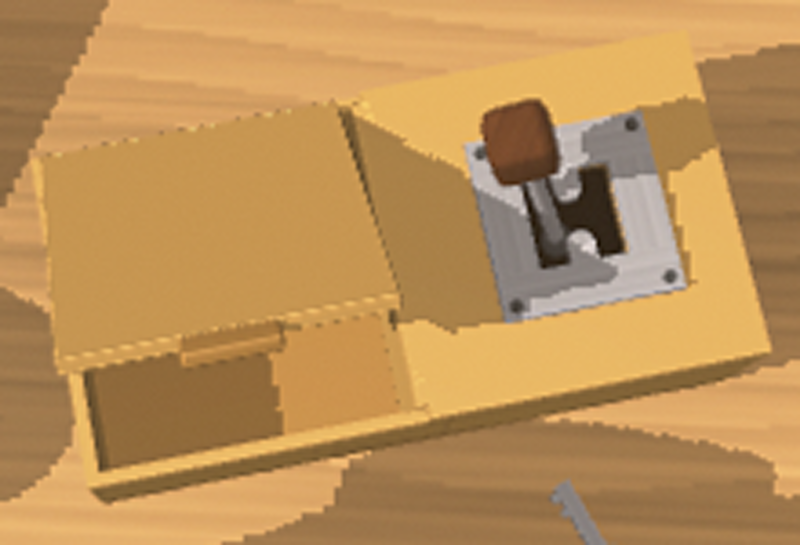

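View pics/sc.png

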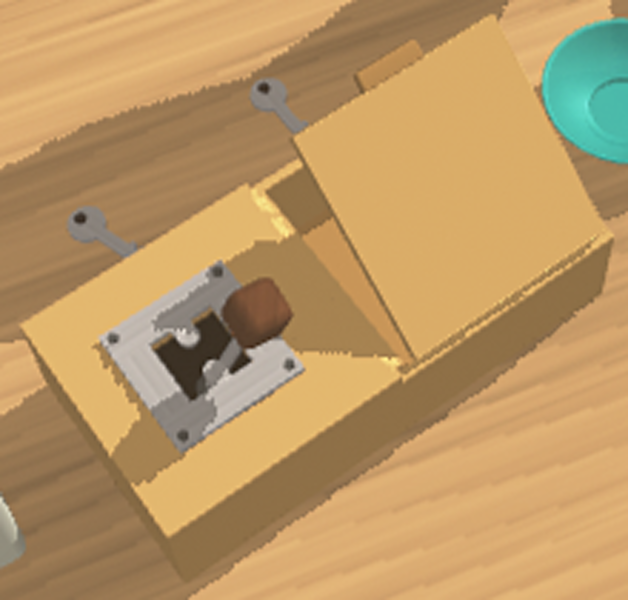

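The crops show the plate screws, knob and flap corners clearly. Top crop: screws at (481,152), (632,123), (671,277), (516,306) and knob at (520,142). Scene crop: screws at (289,365), (183,436), (113,339), (218,271) and knob at (257,313).

```bash
cat > h.py <<'E'
import numpy as np
from bench import *
from scipy.spatial.transform import Rotation as R
def ray(n,p):
    c=get_calibration(n);r=np.asarray(c["rotation"])
    M=r if r.shape==(3,3) else R.from_quat(r).as_matrix()
    d=M@np.linalg.inv(c["K"])@[*p,1];return c["position"],d/np.linalg.norm(d)
def tri(pt,ps):
    A=0;b=0;L=[ray("top",pt),ray("scene",ps)]
    for o,d in L: P=np.eye(3)-np.outer(d,d);A=A+P;b=b+P@o
    x=np.linalg.solve(A,b);return x,[np.linalg.norm(np.cross(x-o,d)) for o,d in L]
E
python3 - <<'E'
from h import *
T=lambda p:(255-.5+(p[0]+.5)/3.636,160-.5+(p[1]+.5)/3.636)
S=lambda p:(185-.5+(p[0]+.5)/2.855,180-.5+(p[1]+.5)/2.857)
D=dict(fl=((481,152),(289,365)),fr=((632,123),(183,436)),nr=((671,277),(113,339)),nl=((516,306),(218,271)),knob=((520,142),(257,313)),fnr=((398,294),(295,140)),fnl=((58,356),(495,15)),hr=((347,105),(413,362)),boxfr=((688,32),(165,536)),boxnr=((770,350),(22,326)))
V={}
for k,(a,b) in D.items():
    V[k],e=tri(T(a),S(b));print(k,V[k].round(4),np.round(e,4))
g=(V['fl']+V['fr']+V['nr']+V['nl'])/4
x=V['fl']+V['fr']-V['nl']-V['nr'];yaw=np.arctan2(x[1],x[0])
y=V['fl']+V['nl']-V['fr']-V['nr'];yaw2=np.arctan2(-y[0],y[1])
b=V['boxfr']-V['boxnr'];print("gate",g,np.degrees([yaw,yaw2,np.arctan2(b[1],b[0])]))
Y=(yaw+yaw2)/2
Rm=R.from_euler('z',Y).as_matrix();box=g-Rm@[0,-.08,.084]
print("box",box)
for k in V: print(k,(Rm.T@(V[k]-box)).round(4))
kr=Rm.T@(V['knob']-g)+[0,0,.047];print("lean",np.arctan2(kr[0],kr[2]),np.arctan2(-kr[1],kr[2]),np.linalg.norm(kr))
E
```

```text
fl [ 0.5956 -0.0841  0.086 ] [0.0002 0.0002]
fr [ 0.6118 -0.1501  0.0863] [0.0004 0.0004]
nr [ 0.5433 -0.1668  0.085 ] [0.0006 0.0006]
nl [ 0.5273 -0.1002  0.0861] [0.0004 0.0004]
knob [ 0.5849 -0.0942  0.1376] [0.0003 0.0003]
fnr [ 0.513  -0.044   0.1671] [0.0005 0.0005]
fnl [0.4829 0.0843 0.1698] [0.0007 0.0007]
hr [ 0.6172 -0.023   0.0802] [0.0021 0.0021]
boxfr [ 0.6574 -0.1764  0.0809] [0.0004 0.0004]
boxnr [ 0.5139 -0.2103  0.0804] [0.0006 0.0006]
gate [ 0.56949083 -0.12532817  0.08586192] [13.47500295 13.62650656 13.28165228]
box [ 0.5507463  -0.04755515  0.00186192]
fl [ 0.0351 -0.0461  0.0842]
fr [ 0.0353 -0.114   0.0845]
nr [-0.0352 -0.1142  0.0831]
nl [-0.0352 -0.0457  0.0842]
knob [ 0.0223 -0.0533  0.1358]
fnr [-0.0358  0.0123  0.1653]
fnl [-0.0351  0.1441  0.1679]
hr [0.0704 0.0083 0.0783]
boxfr [ 0.0735 -0.1503  0.079 ]
boxnr [-0.0739 -0.1496  0.0785]
lean 0.22196562485124316 -0.26373511655087667 0.10468841354348787
```

drive_tool --pt "-0.09 -0.09 0 0 0 -0.14" --pt "-0.19 -0.18 0 0 0 -0.28" --pt "-0.29 -0.27 0 0 0 -0.42" --pt "-0.38 -0.36 0 0 0 -0.56" --pt "-0.48 -0.46 0 0 0 -0.7" --claw 1

```text
time: 0.52
ee_pos: [0.288, 0.4172, 0.2221]
eef_rot: [-0.12, 0.993, -0.0, -0.0]
ft_force: [1.2, 0.3, 0.3]
width: 0.061
grip_force: 0.0
```

```bash
cat >> h.py <<'E'
BOX=np.array([.5507,-.0475,0]);YAW=np.radians(13.5);RB=R.from_euler('z',YAW).as_matrix()
# wanted tool attitude: z down, y along box y, x along -box x
RW=RB@np.array([[-1,0,0],[0,1,0],[0,0,-1.]])
def go(*pts):
    s=read_state();M=R.from_quat(s["eef_rot"]).as_matrix();p=s["ee_pos"]
    print("t",round(s["time"],2),"box pos",(RB.T@(p-BOX)).round(4),"F",(RB.T@s["ft_force"]).round(1),"w",round(s["width"],3),"j",s["joint_positions"].round(2))
    print("turn",(R.from_matrix(M.T@RW).as_rotvec()/(np.pi/4)).round(3))
    for q in pts:
        d=BOX+RB@np.array(q)-p;print(q,"dist",np.linalg.norm(d).round(3),"units",(M.T@d/.3).round(3))
E
python3 -c "
from h import *
go((-.03,.0785,.215))"
```

```text
t 0.52 box pos [-0.1469  0.5132  0.2221] F [ 1.2 -0.   0.3] w 0.061 j [-1.03  0.08 -0.03  1.77  0.    1.3   0.75]
turn [-0.    -0.001  0.005]
(-0.03, 0.0785, 0.215) dist 0.45 units [-0.384 -1.451  0.024]
```

drive_tool --pt "-0.04 -0.13 0 0 0 0" --pt "-0.08 -0.26 0 0 0 0" --pt "-0.11 -0.39 0 0 0 0" --pt "-0.15 -0.52 0 0 0 0" --pt "-0.18 -0.65 0 0 0 0"

```text
time: 0.93
ee_pos: [0.3861, 0.2397, 0.2224]
eef_rot: [-0.117, 0.993, 0.0, -0.0]
ft_force: [1.1, 0.5, 0.5]
width: 0.0281
grip_force: 0.0
```

drive_tool --pt "-0.04 -0.13 0 0 0 0" --pt "-0.08 -0.26 0 0 0 0" --pt "-0.11 -0.39 0 0 0 0" --pt "-0.15 -0.52 0 0 0 0" --pt "-0.18 -0.65 0 0 0 0"

```text
time: 1.35
ee_pos: [0.4838, 0.0626, 0.2225]
eef_rot: [-0.117, 0.993, 0.0, 0.0]
ft_force: [0.5, 0.8, -0.6]
width: 0.0016
grip_force: 0.0
```

```bash
python3 -c "
from h import *
go((-.03,.0785,.18),(-.03,.0785,.078))"
```

```text
t 1.35 box pos [-0.0393  0.1227  0.2225] F [ 0.7  0.7 -0.6] w 0.002 j [-0.61  0.01  0.4   1.83 -0.01  1.3   1.59]
turn [ 0.     0.    -0.002]
(-0.03, 0.0785, 0.18) dist 0.062 units [-0.031 -0.147  0.142]
(-0.03, 0.0785, 0.078) dist 0.151 units [-0.031 -0.147  0.482]
```

drive_tool --pt "-0.03 -0.1 0 0 0 0" --pt "-0.03 -0.147 0.04 0 0 0" --pt "-0.03 -0.147 0.08 0 0 0" --pt "-0.03 -0.147 0.12 0 0 0" --pt "-0.03 -0.147 0.15 0 0 0"

```text
time: 1.77
ee_pos: [0.5017, 0.0234, 0.1763]
eef_rot: [-0.116, 0.993, -0.0, -0.001]
ft_force: [0.1, 0.3, -0.7]
width: 0.0001
grip_force: 0.0
```

drive_tool --pt "0 0 0.05 0 0 0" --pt "0 0 0.1 0 0 0" --pt "0 0 0.15 0 0 0" --pt "0 0 0.2 0 0 0" --pt "0 0 0.25 0 0 0"

```text
time: 2.18
ee_pos: [0.5021, 0.024, 0.1018]
eef_rot: [-0.117, 0.993, 0.0, -0.0]
ft_force: [0.2, 0.3, 1.0]
width: 0.0005
grip_force: 0.5
```

```bash
python3 -c "
from h import *
go((-.03,.0785,.08),(-.03,.0785,.077))"
```

```text
t 2.18 box pos [-0.0306  0.0809  0.1018] F [0.3 0.3 1. ] w 0.001 j [-0.54  0.17  0.44  1.95 -0.09  1.04  1.74]
turn [ 0.    -0.    -0.001]
(-0.03, 0.0785, 0.08) dist 0.022 units [-0.002 -0.008  0.073]
(-0.03, 0.0785, 0.077) dist 0.025 units [-0.002 -0.008  0.083]
```

drive_tool --pt "0 0 0.03 0 0 0" --pt "0 0 0.05 0 0 0" --pt "0 0 0.065 0 0 0" --pt "0 0 0.075 0 0 0" --pt "0 0 0.08 0 0 0"

```text
time: 2.6
ee_pos: [0.5024, 0.0239, 0.0799]
eef_rot: [-0.117, 0.993, 0.0, -0.0]
ft_force: [-13.3, -0.4, 31.8]
width: 0.0007
grip_force: 15.9
```

```bash
python3 -c "
from h import *
go((-.03,.0785,.08))"
```

```text
t 2.6 box pos [-0.0303  0.0807  0.0799] F [-13.    2.7  31.8] w 0.001 j [-0.54  0.21  0.44  1.96 -0.11  0.99  1.76]
turn [ 0.001 -0.    -0.002]
(-0.03, 0.0785, 0.08) dist 0.002 units [-0.001 -0.007 -0.   ]
```

drive_tool --pt "0 0 -0.1 0 0 0" --pt "0 0 -0.2 0 0 0" --pt "0 0 -0.3 0 0 0" --pt "0 0 -0.4 0 0 0" --pt "-0.05 -0.06 -0.42 0 0 0"

```text
time: 3.02
ee_pos: [0.5219, 0.0123, 0.2102]
eef_rot: [-0.118, 0.993, 0.002, 0.003]
ft_force: [2.6, 0.8, 0.3]
width: 0.0005
grip_force: 0.0
```

drive_tool --pt "-0.08 -0.1 0 0 0 0" --pt "-0.16 -0.2 0 0 0 0" --pt "-0.27 -0.3 0 0 0 0" --pt "-0.27 -0.38 0 0 0 0" --pt "-0.27 -0.38 0 0 0 0"

```text
time: 3.43
ee_pos: [0.6275, -0.0884, 0.2041]
eef_rot: [-0.114, 0.993, -0.002, -0.0]
ft_force: [-0.7, -1.4, -0.1]
width: 0.0004
grip_force: 0.0
```

```bash
python3 - <<'E'
from h import *
import cv2
go((.065,-.053,.2),(.065,-.053,.12))
a=camera("scene");cv2.imwrite("pics/scene1.png",a)
E
```

```text
t 3.43 box pos [ 0.0651 -0.0577  0.2041] F [-1.  -1.2 -0.1] w 0.0 j [-0.35  0.39  0.54  1.49 -0.2   1.32  2.01]
turn [-0.005 -0.001 -0.009]
(0.065, -0.053, 0.2) dist 0.006 units [0.001 0.016 0.014]
(0.065, -0.053, 0.12) dist 0.084 units [0.    0.017 0.28 ]
```

View pics/scene1.png

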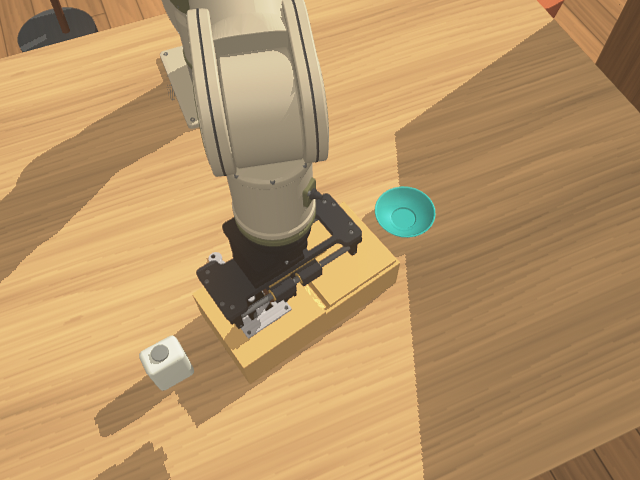

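The flap is flush, and the gripper is now beyond the knob. I'll lower it and pull the lever back to the passage.

drive_tool --pt "0 0.017 0.06 0 0 0" --pt "0 0.017 0.12 0 0 0" --pt "0 0.017 0.18 0 0 0" --pt "0 0.017 0.24 0 0 0" --pt "0 0.017 0.28 0 0 0"

```text
time: 3.9
ee_pos: [0.6244, -0.076, 0.1193]
eef_rot: [-0.117, 0.993, 0.001, -0.0]
ft_force: [-0.2, 0.4, -0.3]
width: 0.0004
grip_force: 0.0
```

drive_tool --pt "0.03 0 0 0 0 0" --pt "0.06 0 0 0 0 0" --pt "0.08 0 0 0 0 0" --pt "0.1 0 0 0 0 0" --pt "0.1 0 0 0 0 0"

```text
time: 4.32
ee_pos: [0.5954, -0.085, 0.122]
eef_rot: [-0.116, 0.993, 0.0, 0.001]
ft_force: [-0.2, 0.2, 0.9]
width: 0.0004
grip_force: 0.1
```

```bash
python3 -c "
from h import *
go((.0235,-.053,.12))"
```

```text
t 4.32 box pos [ 0.0347 -0.0469  0.122 ] F [-0.2  0.2  0.9] w 0.0 j [-0.36  0.38  0.53  1.68 -0.21  1.14  2.03]
turn [ 0.     0.002 -0.003]
(0.0235, -0.053, 0.12) dist 0.013 units [ 0.037 -0.021  0.006]
```

drive_tool --pt "0.01 -0.01 0 0 0 0" --pt "0.02 -0.02 0 0 0 0" --pt "0.03 -0.02 0 0 0 0" --pt "0.037 -0.02 0 0 0 0" --pt "0.037 -0.02 0 0 0 0"

```text
time: 4.73
ee_pos: [0.5862, -0.0934, 0.1206]
eef_rot: [-0.116, 0.993, -0.0, 0.0]
ft_force: [0.8, -0.4, -0.4]
width: 0.0006
grip_force: 0.3
```

```bash
python3 - <<'E'
from h import *
import cv2
go((.0235,-.053,.12))
a=camera("scene")[230:380,190:410];cv2.imwrite("pics/s2.png",cv2.resize(a,None,fx=3.6,fy=3.6,interpolation=cv2.INTER_CUBIC))
E
```

```text
t 4.73 box pos [ 0.0238 -0.0529  0.1206] F [ 0.7 -0.6 -0.4] w 0.001 j [-0.35  0.37  0.53  1.7  -0.2   1.13  2.04]
turn [-0.     0.    -0.003]
(0.0235, -0.053, 0.12) dist 0.001 units [ 0.001 -0.     0.002]
```

View pics/s2.png

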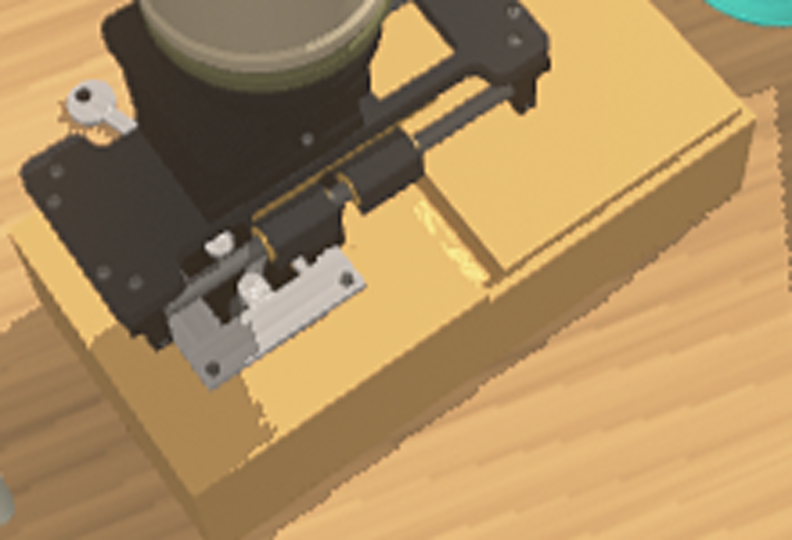

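The gripper hides the knob at this pose. I'll back off, lift and move left, then measure the knob.

drive_tool --pt "-0.03 0 0 0 0 0" --pt "-0.06 0 0 0 0 0" --pt "-0.06 0 -0.1 0 0 0" --pt "-0.06 0 -0.2 0 0 0" --pt "-0.06 0 -0.3 0 0 0"

```text
time: 5.2
ee_pos: [0.6044, -0.0881, 0.2111]
eef_rot: [-0.117, 0.993, -0.0, -0.001]
ft_force: [0.9, -0.5, 0.8]
width: 0.0004
grip_force: 0.0
```

drive_tool --pt "0 0.12 0 0 0 0" --pt "0 0.25 0 0 0 0" --pt "0.05 0.38 0 0 0 0" --pt "0.1 0.5 0 0 0 0" --pt "0.14 0.6 0 0 0 0"

```text
time: 5.62
ee_pos: [0.5204, 0.0798, 0.2104]
eef_rot: [-0.118, 0.993, 0.0, -0.0]
ft_force: [-0.6, 0.2, -0.0]
width: 0.0002
grip_force: 0.0
```

```bash
cat >> h.py <<'E'
import cv2
def look(tag):
    pk={}
    for n in("top","scene"):
        im=camera(n);cv2.imwrite(f"pics/{n}{tag}.png",im);hsv=cv2.cvtColor(im,cv2.COLOR_BGR2HSV)
        m=((hsv[...,0]<13)&(hsv[...,1]>110)&(hsv[...,2]<150)).astype(np.uint8)
        k,l,st,c=cv2.connectedComponentsWithStats(m)
        g=(410,215) if n=="top" else (262,295)
        L=[(st[i,4],c[i]) for i in range(1,k) if st[i,4]>60 and np.hypot(*(c[i]-g))<45]
        print(n,L);L and pk.update({n:max(L,key=lambda t:t[0])[1]})
    if len(pk)==2:
        x,e=tri(pk["top"],pk["scene"]);q=RB.T@(x-BOX);kr=q-[0,-.08,.0855-.047]
        print("knob box",q.round(4),np.round(e,4),"lean",np.arctan2(kr[0],kr[2]),np.arctan2(-kr[1],kr[2]))
E
python3 - <<'E'
from h import *
go((0,-.005,.2));look("3")
a=cv2.imread("pics/top3.png")[150:310,240:480];b=cv2.imread("pics/scene3.png")[230:390,180:420]
cv2.imwrite("pics/c3.png",cv2.resize(np.hstack([a,b]),(800,267)))
E
```

```text
t 5.62 box pos [2.000e-04 1.309e-01 2.104e-01] F [-0.6  0.3 -0. ] w 0.0 j [-0.65  0.12  0.45  1.76 -0.05  1.28  1.62]
turn [ 0.    -0.001  0.001]
(0, -0.005, 0.2) dist 0.136 units [ 0.001 -0.453  0.035]
top []
scene []
```

View pics/c3.png

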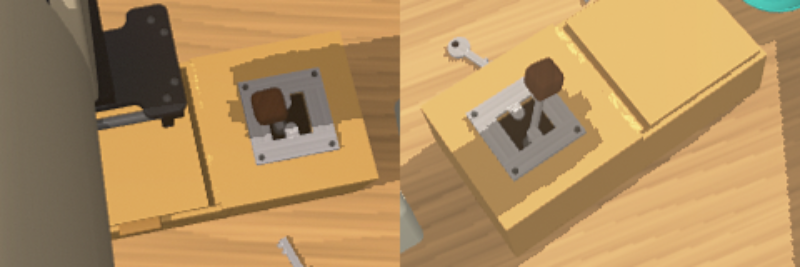

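The crop shows the knob moved back, still on the left: about (401,214) in the top view and (266,277) in the scene view.

```bash
python3 - <<'E'
from h import *
x,e=tri((401.4,213.3),(266.4,276.8));q=RB.T@(x-BOX);kr=q-[0,-.08,.0855-.047]
print(q,e,np.arctan2(kr[0],kr[2]),np.arctan2(-kr[1],kr[2]))
go((0,-.0,.2))
E
```

```text
[-0.00095855 -0.05283667  0.14012845] [np.float64(0.0007910842387403019), np.float64(0.0007910842387403084)] -0.00943161121799309 -0.26117566898748734
t 5.72 box pos [2.000e-04 1.341e-01 2.106e-01] F [0.7 0.  0.2] w 0.0 j [-0.65  0.12  0.44  1.76 -0.06  1.28  1.62]
turn [ 0.003 -0.001  0.008]
(0, -0.0, 0.2) dist 0.135 units [ 0.004 -0.447  0.034]
```

Lever lean is about 0, so it is in line with the passage. I'll go down to its left and push it across.

drive_tool --pt "0 -0.1 0 0 0 0" --pt "0 -0.2 0 0 0 0" --pt "0 -0.3 0 0 0 0" --pt "0 -0.4 0 0 0 0" --pt "0 -0.44 0.06 0 0 0"

```text
time: 6.13
ee_pos: [0.5548, -0.0566, 0.1955]
eef_rot: [-0.115, 0.993, -0.001, 0.003]
ft_force: [0.1, 0.4, -0.2]
width: 0.0007
grip_force: 0.0
```

drive_tool --pt "0 0 0.06 0 0 0" --pt "0 0 0.12 0 0 0" --pt "0 0 0.18 0 0 0" --pt "0 0 0.24 0 0 0" --pt "0 0 0.24 0 0 0"

```text
time: 6.55
ee_pos: [0.5508, -0.0517, 0.1172]
eef_rot: [-0.117, 0.993, -0.0, -0.003]
ft_force: [-0.5, -0.1, -0.2]
width: 0.0007
grip_force: 0.0
```

```bash
python3 -c "
from h import *
go((0,-.082,.12))"
```

```text
t 6.55 box pos [-0.0009 -0.0041  0.1172] F [-0.5 -0.  -0.2] w 0.001 j [-0.45  0.28  0.54  1.8  -0.16  1.1   1.95]
turn [ 0.    -0.007 -0.002]
(0, -0.082, 0.12) dist 0.078 units [-0.003 -0.26  -0.009]
```

drive_tool --pt "0 -0.04 -0.01 0 0 0" --pt "0 -0.07 -0.01 0 0 0" --pt "0 -0.1 -0.01 0 0 0" --pt "0 -0.13 -0.01 0 0 0" --pt "0 -0.16 -0.01 0 0 0"

```text
time: 6.97
ee_pos: [0.5639, -0.0996, 0.1245]
eef_rot: [-0.116, 0.993, -0.0, 0.001]
ft_force: [0.2, 2.0, 1.0]
width: 0.0005
grip_force: 0.8
```

drive_tool --pt "0 -0.03 0 0 0 0" --pt "0 -0.05 0 0 0 0" --pt "0 -0.08 0 0 0 0" --pt "0 -0.1 0 0 0 0" --pt "0 -0.1 0 0 0 0"

```text
time: 7.38
ee_pos: [0.57, -0.1293, 0.1233]
eef_rot: [-0.116, 0.993, -0.0, -0.0]
ft_force: [-0.2, 0.8, -0.0]
width: 0.0006
grip_force: 0.0
```

```bash
python3 -c "
from h import *
go((0,-.082,.12))"
```

```text
t 7.38 box pos [-0.0004 -0.084   0.1233] F [ 0.   0.8 -0. ] w 0.001 j [-0.32  0.35  0.57  1.72 -0.21  1.13  2.11]
turn [-0.001 -0.001 -0.004]
(0, -0.082, 0.12) dist 0.004 units [-0.001  0.007  0.011]
```

drive_tool --pt "0 0.06 0 0 0 0" --pt "0 0.1 0 0 0 0" --pt "0 0.1 -0.1 0 0 0" --pt "0 0.1 -0.2 0 0 0" --pt "0.02 0.1 -0.28 0 0 0"

```text
time: 7.8
ee_pos: [0.5578, -0.0984, 0.2092]
eef_rot: [-0.118, 0.993, -0.0, 0.0]
ft_force: [0.1, -0.3, 0.5]
width: 0.0003
grip_force: 0.0
```

drive_tool --pt "0.1 -0.03 0 0 0 0" --pt "0.2 -0.1 0 0 0 0" --pt "0.2 -0.18 0 0 0 0" --pt "0.2 -0.18 0 0 0 0" --pt "0.2 -0.18 0 0 0 0"

```text
time: 8.22
ee_pos: [0.5112, -0.1667, 0.2077]
eef_rot: [-0.116, 0.993, 0.0, 0.0]
ft_force: [0.2, 1.2, -0.8]
width: 0.0003
grip_force: 0.0
```

```bash
python3 - <<'E'
from h import *
go((-.055,-.109,.21),(-.055,-.109,.12))
cv2.imwrite("pics/scene4.png",cv2.resize(camera("scene")[200:400,160:420],None,fx=3,fy=3))
E
```

```text
t 8.22 box pos [-0.0662 -0.1067  0.2077] F [ 0.4  1.1 -0.8] w 0.0 j [-0.34  0.16  0.63  1.74 -0.1   1.27  2.12]
turn [ 0.     0.001 -0.004]
(-0.055, -0.109, 0.21) dist 0.012 units [-0.037 -0.008 -0.008]
(-0.055, -0.109, 0.12) dist 0.088 units [-0.037 -0.008  0.292]
```

View pics/scene4.png

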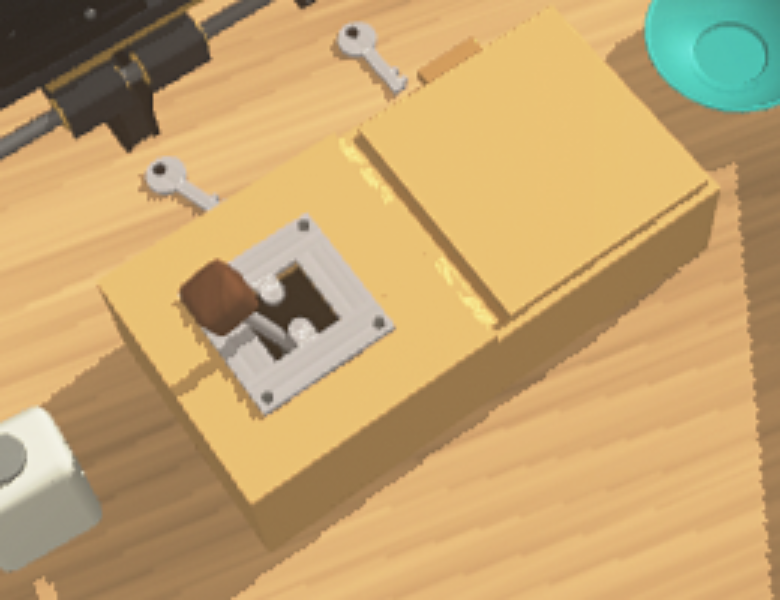

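The lever is across on the right (knob at crop (218,297)) and the flap is flush. I'll go down on the near side and push it forward.

drive_tool --pt "0.03 -0.01 0.06 0 0 0" --pt "0.03 -0.01 0.12 0 0 0" --pt "0.03 -0.01 0.18 0 0 0" --pt "0.03 -0.01 0.24 0 0 0" --pt "0.03 -0.01 0.29 0 0 0"

```text
time: 8.68
ee_pos: [0.5034, -0.1693, 0.1191]
eef_rot: [-0.118, 0.993, 0.0, -0.0]
ft_force: [0.1, -0.5, 0.4]
width: 0.0001
grip_force: 0.0
```

drive_tool --pt "-0.04 0 0 0 0 0" --pt "-0.08 0 0 0 0 0" --pt "-0.12 0 0 0 0 0" --pt "-0.16 0 0 0 0 0" --pt "-0.19 0 0 0 0 0"

```text
time: 9.1
ee_pos: [0.5598, -0.1559, 0.12]
eef_rot: [-0.118, 0.993, 0.0, -0.0]
ft_force: [-0.9, -0.6, 1.8]
width: 0.0004
grip_force: 0.8
```

```bash
python3 -c "
from h import *
go((.012,-.109,.12))"
```

```text
t 9.1 box pos [-0.0165 -0.1075  0.12  ] F [-1.  -0.3  1.8] w 0.0 j [-0.3   0.35  0.6   1.73 -0.22  1.12  2.17]
turn [ 0.001 -0.001  0.001]
(0.012, -0.109, 0.12) dist 0.029 units [-0.095 -0.005  0.   ]
```

drive_tool --pt "-0.03 0 0 0 0 0" --pt "-0.05 0 0 0 0 0" --pt "-0.07 0 0 0 0 0" --pt "-0.085 0 0 0 0 0" --pt "-0.095 0 0 0 0 0"

```text
time: 9.52
ee_pos: [0.5855, -0.1513, 0.1198]
eef_rot: [-0.117, 0.993, 0.0, -0.002]
ft_force: [-10.2, -0.9, -0.1]
width: 0.0005
grip_force: 4.8
```

```bash
python3 -c "
from h import *
go((.014,-.109,.12))"
```

```text
t 9.52 box pos [ 0.0096 -0.1091  0.1198] F [-10.1   1.5  -0.1] w 0.001 j [-0.29  0.41  0.59  1.67 -0.24  1.15  2.17]
turn [ 0.001 -0.004 -0.002]
(0.014, -0.109, 0.12) dist 0.004 units [-0.015  0.    -0.001]
```

It pushes back with 10 N, so it is against the stop. I'll hold briefly, then back off and check.

drive_tool --pt "-0.005 0 0 0 0 0" --pt "-0.005 0 0 0 0 0" --pt "0.03 0 0 0 0 0" --pt "0.1 0 0 0 0 0" --pt "0.17 0 0 0 0 0"

```text
time: 9.93
ee_pos: [0.5368, -0.1634, 0.1205]
eef_rot: [-0.117, 0.993, -0.0, 0.0]
ft_force: [-0.1, 0.3, 0.1]
width: 0.0003
grip_force: 0.0
```

drive_tool --pt "0.08 0 -0.05 0 0 0" --pt "0.15 0 -0.15 0 0 0" --pt "0.25 0 -0.25 0 0 0" --pt "0.3 0 -0.3 0 0 0" --pt "0.3 0 -0.3 0 0 0"

```text
time: 10.35
ee_pos: [0.4487, -0.1864, 0.2145]
eef_rot: [-0.115, 0.993, 0.0, 0.003]
ft_force: [0.2, 0.1, 1.0]
width: 0.0003
grip_force: 0.0
```

```bash
python3 - <<'E'
from h import *
go();look("5")
a=cv2.imread("pics/top5.png")[150:350,330:530];b=cv2.imread("pics/scene5.png")[200:400,160:360]
cv2.imwrite("pics/c5.png",cv2.resize(np.hstack([a,b]),(800,400)))
E
```

```text
t 10.35 box pos [-0.1316 -0.1113  0.2145] F [0.2 0.  1. ] w 0.0 j [-0.35 -0.    0.66  1.86 -0.    1.27  2.11]
turn [-0.001  0.009 -0.007]
top [(np.int32(327), array([431.10091743, 184.1529052 ]))]
scene [(np.int32(265), array([248.18490566, 317.93207547]))]
knob box [ 0.0359 -0.1085  0.134 ] [0.0002 0.0002] lean 0.35988745994809873 0.2903388775741454
```

View pics/c5.png

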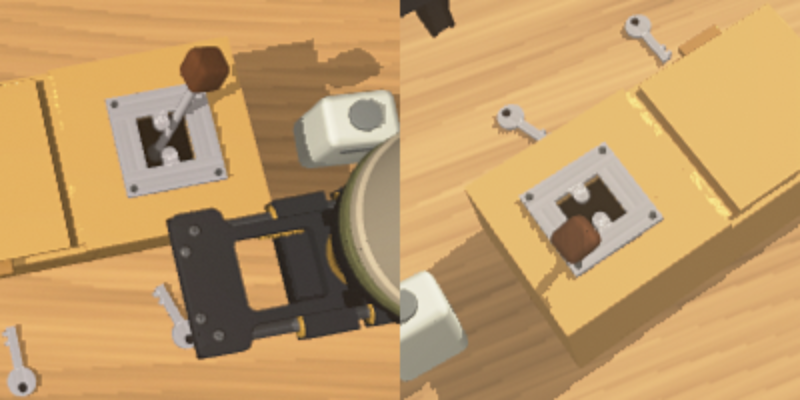

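The lever is fully forward in the far right slot (lean about 0.35, side about 0.29). The flap is shut, the keys and freshener are undisturbed, and the robot is clear.

```bash
python3 -c "
from bench import *
print(close_job())"
```

```text
the job is handed in; nothing more can be done
None
```

The job is handed in: the flap is shut, the lever measured fully home in the third slot (lean about 0.35, side about 0.29), and the robot is clear of everything, though the verdict was not shown.

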